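# Corner check of the stall scale with a test weight

### The arm

A 6-joint arm with a two-finger parallel gripper is mounted at the origin on the work surface. World frame = base frame: x ahead of the robot, y to its left, z up, the work surface at z = 0. Lengths are in m, angles in degrees, forces in N, time in s.
With the tool pointing down it reaches from about 0.375 to 0.925 m from the base axis. Payload 5.7 kg.
Tool frame: the origin (TCP) lies on the centre line of the jaws, within the pads' length; the fingertips stand r.tcp_to_tips ahead of it and the grasp point (between the pads) lies 3 mm ahead of it (r.tcp_to_tips is the distance from the TCP to the fingertips, in m); x points along the fingers, y is the direction in which the jaws open and shut, and the axes are right-handed (so a half turn about x gives the same grasp; the last joint's range is limited). The gripper opens to 85 mm and grips with 20 to 120 N. Pads are 22 mm wide; open, the fingers measure 114 mm over their backs; the gripper's body (76 mm by 85 mm) begins 54 mm behind the grasp point. The pads swing forward as they close: fully open they stand 13 mm farther back than shut.
Start: joints at [-81.824, 20.558, 86.54, -0, 72.909, -6.595], TCP at [0.153, -0.58, 0.253] pointing down, gripper open.
Joint ranges: [-170.27, 170.27], [-57.76, 135], [12.27, 136.19], [-55.21, 235.2], [11.17, 155.16], [-170.74, 170.74]. Speed limits (degrees/s): [136.94, 136.94, 180, 180, 180, 180].

### API

Orientations are given as a 3x3 rotation matrix whose columns are the frame's x, y, z axes.
In Python, from station import r gives the robot as it stands.
- The arm moves only by the tool drive_tool, never from a script. Its argument "targets" is a list that holds one entry, the list of rows, each a list of 5 numbers: the shift along the tool's x, y, z in mm, then the turn about the tool's x in rad, then the closure in counts, from 0 (fully open) to 255 (shut). A call has exactly 8 rows; each row shifts and turns the commanded pose from where the row before left it, along the tool's axes as they then stand; what a row does not reach is not made up. A row lasts 1/8 s, in which the tool goes at most 62.5 mm and 10.7 degrees, less where a joint would pass 70% of its speed; a pose out of reach is approached as far as the arm can. A call with a gripper value outside its range is refused whole. The fingers move at their own pace and stop on an object; the grip force is fixed at half the most. Time passes only in rows, so rows that do not move let the fingers close, or fill a call up. It gives the time, the measured TCP pose, the force and the opening at its end, in the units of the state.
- r.sense(): the state, without advancing time (a new reading comes with each control period).
- r.camera(name): name is "scene" or "top" or "wrist"; returns (picture, depth): 480x640x3 uint8, blue, green, red; 480x640 float32, m along the optical axis (not along the pixel's ray), 0 where there is no reading.
- r.get_calibration(name): a dict with "intrinsics" (3x3 intrinsics, pixels), "world_to_cam" (4x4, takes a point from world to camera coordinates). Camera axes: x right, y down, z forward; pixel columns grow to the right and rows downward; lengths in m; the calibration is good to about 2 mm. A picture is of the moment at which its call begins: read the wrist's pose just before it. get_calibration takes no time and is no camera call; for the wrist camera it gives the pose at the moment of the call.
- r.finish_job(): hands the job in, once; it reports no verdict.
The state is a dict: "time": time; "q": joint angles; "joint_vel": joint speeds; "joint_efforts": joint torques, N m; "tcp_pos": TCP position; "ee_rot": TCP orientation; "wrist_force": force on the tool from outside, world axes, zero at the start; "wrist_torque": the same for the moment, N m; "finger_gap": finger opening in m.
Only numpy, scipy, OpenCV 4.12 (cv2) and the standard library are available. Lean on these libraries where they do the work, as an engineer would, in place of code of your own. Each camera call takes 0.05 s, during which the arm holds its last target.

### The job

Check the stall's bench scale at its corners: take the largest iron weight off the round chopping block and, keeping it level and in your grip, set its middle gently on the four ring-marked points of the steel platter in the order of their dots (one, two, three, four), each time for a moment, so that the platter sinks a few millimetres but never hits its bottom stop, and lift it clear so that the platter comes back up after each. After the fourth point raise it about a hand's breadth (roughly 10 cm) above the middle of the platter and finish there, still holding it level and motionless in the air. Leave the other two weights standing where they are.

Things in the scene. Friction and masses are not known exactly. Their poses are not given: they have to be found in the camera images.
- test_weight_center (a point): test weight, largest of 3 dark iron weights on the block: slab 100 x 40 x 28 mm high, bar handle above it, 67 mm high in all, about 0.8 kg, balanced. Point: its centre, 33.5 mm above the flat underside. x along slab and bar, z up. Bar 14 mm wide and high, its middle 26.5 mm above this point, 25 mm free under it, 64 mm clear between its end posts
- small_weight_center (a point): a smaller weight of the same form, 64 x 30 mm, 50 mm high; its centre, half-way up. Stays where it is
- knob_weight_center (a point): a round weight with a knob, 42 mm across, 64 mm high; its centre, half-way up. Stays where it is
- block: round wooden chopping block, 280 mm across, 70 mm high, fixed; origin at the centre of its underside. The three weights stand on its flat top
- platter_mid (a point): centre of the flat top face of the scale's steel platter (230 mm along its x, 250 mm along its y, nothing stands above it), z up; x points to the side where the scale's display is. The face is 80 mm above the counter at rest. The scale itself is fixed
- platter (a joint): how far the platter is pressed down, m: 0 unloaded, 0.012 at its bottom stop. A spring bears it: it begins to sink at 1 N and goes down 1 mm for each further newton, wherever it is pressed, staying level; it comes back up by itself
- point_1 (a point): test point 1 on the platter's top face: a thin dark ring 26 mm across with a centre dot, and 1 small dark dot in a row beside it towards the platter's middle; the corner at -x, +y of the platter (70 and 75 mm from its centre)
- point_2 (a point): test point 2 on the platter's top face: a thin dark ring 26 mm across with a centre dot, and 2 small dark dots in a row beside it towards the platter's middle; the corner at +x, +y
- point_3 (a point): test point 3 on the platter's top face: a thin dark ring 26 mm across with a centre dot, and 3 small dark dots in a row beside it towards the platter's middle; the corner at +x, -y
- point_4 (a point): test point 4 on the platter's top face: a thin dark ring 26 mm across with a centre dot, and 4 small dark dots in a row beside it towards the platter's middle; the corner at -x, -y
There are look-alikes about, which are no part of the job. Leave any orange or pink look-alike of the part that bears test_weight_center alone.

How it is judged:
By the outcome, as a careful person would: the job done as asked, in the order asked, and still so for the second after the job is handed in, while the arm keeps its last pose, push and grip.
It also fails if it takes over 67 s, if anything falls off the work surface, if the arm or the gripper's body presses on something with over 40 N, if the wrist force passes 120 N, or if a joint passes its speed limit or range.

## Working session

There is one attempt and no reset: what is moved stays moved. The work goes in short steps, Python scripts to look and compute and a tool call to move; the robot and the scene stay as the last step left them, time stands still between calls to the robot, and variables do not carry over. Pictures are saved under pics/ and viewed, and the job is handed in when it is done.

Besides the shell and the picture viewer there is one more tool, called after ">>>" as name(argument=value, ...), one argument or row to a line, values as JSON. drive_tool: Moves the arm, as the interface text tells. Its arguments: {"type":"object","properties":{"targets":{"type":"array"}},"required":["targets"]}

```bash
mkdir -p pics; ls; python3 - <<'E'
from station import r
import cv2,numpy as np
s=r.sense()
for k in s: print(k,s[k])
print(r.tcp_to_tips)
for n in("scene","top"):
    p,d=r.camera(n); cv2.imwrite(f"pics/{n}0.png",p); np.save(f"pics/{n}0.npy",d)
    print(n,r.get_calibration(n))
E
```

```text
pics
time 0.0
q [-8.18241362e+01  2.05981866e+01  8.66010282e+01 -7.45922261e-04
  7.29092711e+01 -6.59603974e+00]
joint_vel [-0.01005901  0.04254044 -0.04761086  0.08760066 -0.00637238 -0.00865483]
joint_efforts [-1.35528629e-03 -5.27618945e+01 -2.78621167e+01 -2.32532575e-04
  1.31421676e-02 -7.83410670e-07]
tcp_pos [ 0.15286297 -0.57951287  0.25243739]
ee_rot [[-2.81586551e-04  2.54975067e-01 -9.66947587e-01]
 [ 1.87242092e-03 -9.66945796e-01 -2.54975140e-01]
 [-9.99998207e-01 -1.88233046e-03 -2.05141718e-04]]
wrist_force [-0.25956858 -0.00872677 -0.18559187]
wrist_torque [0.0063732  0.04816954 0.015167  ]
finger_gap 0.08543718188661975
0.022
scene {'intrinsics': array([[558.33231924,   0.        , 315.47760232],
       [  0.        , 558.33231924, 241.06924922],
       [  0.        ,   0.        ,   1.        ]]), 'world_to_cam': array([[-0.20363353,  0.97894104, -0.0144159 ,  0.24866694],
       [ 0.7663611 ,  0.15021604, -0.62460052, -0.23104507],
       [-0.60928158, -0.13823739, -0.78081136,  1.63735557],
       [ 0.        ,  0.        ,  0.        ,  1.        ]])}
top {'intrinsics': array([[620.53688992,   0.        , 320.76831004],
       [  0.        , 620.53688992, 248.67995113],
       [  0.        ,   0.        ,   1.        ]]), 'world_to_cam': array([[ 0.02053661, -0.99959124, -0.01988976, -0.16074131],
       [-0.99883083, -0.01964206, -0.04417204,  0.43665782],
       [ 0.04376331,  0.02077365, -0.99882592,  1.69623681],
       [ 0.        ,  0.        ,  0.        ,  1.        ]])}
```

View pics/scene0.png

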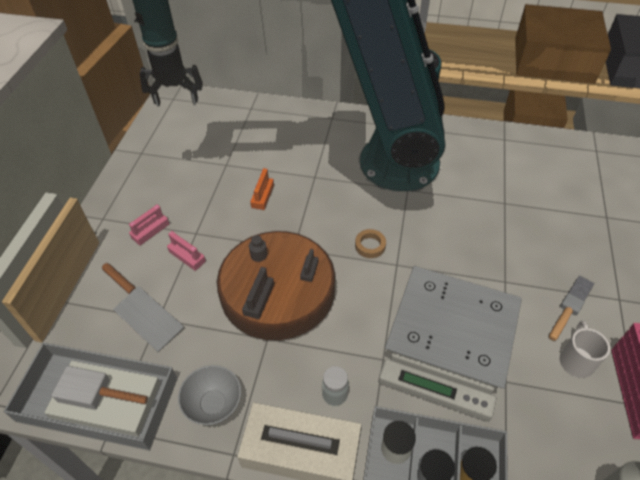

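View pics/top0.png

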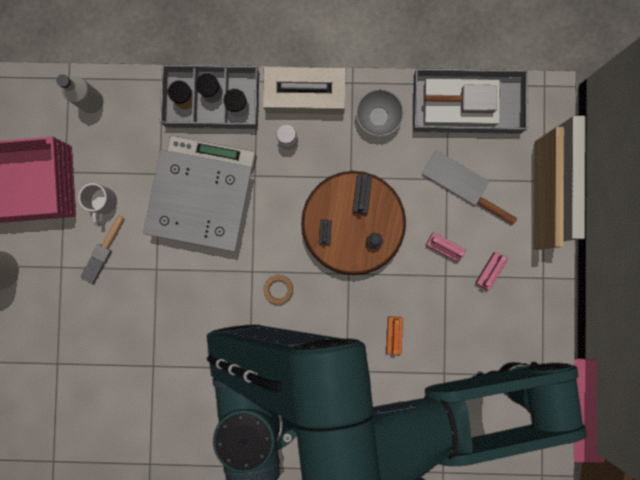

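The top view shows the block at (354,222). Candidates for the test weight are dark weights at (362,194), the largest, at (325,232), the small bar, and at (375,241), the knob; pink look-alikes at (445,247) and (491,270); and an orange one at (395,335). I choose (362,194) and check it and the platter in enlarged crops.

```bash
python3 - <<'E'
import cv2,numpy as np
p=cv2.imread("pics/top0.png")
a=cv2.resize(p[165:280,295:410],None,fx=5,fy=5,interpolation=cv2.INTER_CUBIC)
b=cv2.resize(p[135:255,140:260],None,fx=5,fy=5,interpolation=cv2.INTER_CUBIC)
cv2.imwrite("pics/a.png",a);cv2.imwrite("pics/b.png",b)
E
```

```text
(no output)
```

View pics/a.png

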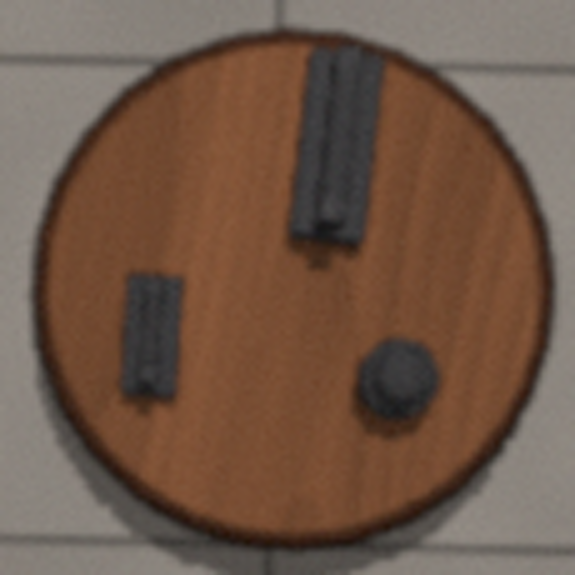

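View pics/b.png

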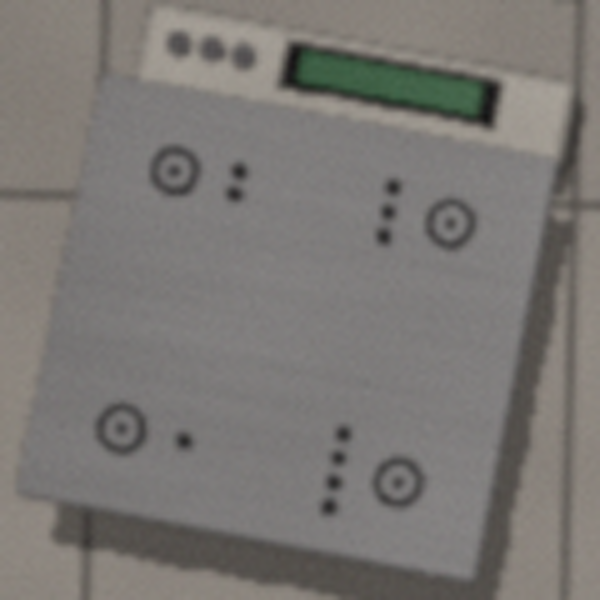

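Crops: the largest dark slab has corners (312,45),(383,50),(362,245),(290,238) in crop a. The rings in crop b are at 1 (120,429), 2 (174,170), 3 (450,223), 4 (398,482), and their dot counts match.

```bash
cat > h.py <<'E'
import numpy as np,cv2
from station import r
def ray(n,uv,z,C=None):
    C=C or r.get_calibration(n);K=C["intrinsics"];T=C["world_to_cam"]
    d=T[:3,:3].T@np.linalg.inv(K)@np.array([uv[0],uv[1],1.]);o=-T[:3,:3].T@T[:3,3]
    return o+d*(z-o[2])/d[2]
def proj(n,P,C=None):
    C=C or r.get_calibration(n);c=C["world_to_cam"]@np.append(P,1);q=C["intrinsics"]@c[:3];return q[:2]/q[2]
E
python3 - <<'E'
from h import *
def cr(x,o): return ((x[0]+.5)/5-.5+o[0],(x[1]+.5)/5-.5+o[1])
P=[ray("top",cr(x,(140,135)),.08) for x in [(120,429),(174,170),(450,223),(398,482)]]
for p in P: print(p.round(4))
m=np.mean(P,0);print("mid",m.round(4),[np.linalg.norm(P[i]-P[i-1]).round(4) for i in range(4)])
x=P[1]-P[0]+P[2]-P[3];print("yaw x",np.degrees(np.arctan2(x[1],x[0])))
Q=[ray("top",cr(x,(295,165)),.098) for x in [(312,45),(383,50),(362,245),(290,238)]]
for p in Q: print(p.round(4))
print(np.mean(Q,0).round(4),[np.linalg.norm(Q[i]-Q[i-1]).round(4) for i in range(4)])
x=Q[0]+Q[1]-Q[2]-Q[3];print("yaw",np.degrees(np.arctan2(x[1],x[0])))
for n,c in(("small",(152,337)),("knob",(397,382))): print(n,ray("top",cr(c,(295,165)),.1).round(4))
d=np.load("pics/top0.npy")
C=r.get_calibration("top")
for uv in [(362,194),(340,210),(200,200),(358,196),(366,196)]:
    c=np.linalg.inv(C["intrinsics"])@np.array([*uv,1])*d[uv[1],uv[0]]
    print(uv,(C["world_to_cam"][:3,:3].T@(c-C["world_to_cam"][:3,3])).round(4))
E
```

```text
[0.5034 0.2645 0.08  ]
[0.642 0.24  0.08 ]
[0.6162 0.0921 0.08  ]
[0.4781 0.1159 0.08  ]
mid [0.56   0.1781 0.08  ] [np.float64(0.1507), np.float64(0.1407), np.float64(0.1502), np.float64(0.1402)]
yaw x -9.901722038660955
[ 0.634  -0.2444  0.098 ]
[ 0.632  -0.2815  0.098 ]
[ 0.5296 -0.2723  0.098 ]
[ 0.5326 -0.2348  0.098 ]
[ 0.5821 -0.2583  0.098 ] [np.float64(0.1018), np.float64(0.0371), np.float64(0.1028), np.float64(0.0376)]
yaw -5.277077932304375
small [ 0.4794 -0.164   0.1   ]
knob [ 0.4584 -0.2916  0.1   ]
(362, 194) [ 0.5753 -0.2566  0.1384]
(340, 210) [ 0.5407 -0.2021  0.0703]
(200, 200) [0.5587 0.1678 0.0865]
(358, 196) [ 0.575  -0.248   0.0999]
(366, 196) [ 0.5757 -0.2689  0.0974]
```

>>> drive_tool(
  targets=[
    [[0,-20,-50,0,0],[0,-20,-50,0,0],[0,-20,-50,0,0],[0,-20,-50,0,0],[0,-20,-50,0,0],[0,-20,-50,0,0],[0,-20,-50,0,0],[0,-20,-50,0,0]],
  ],
)

```text
time: 1.1
tcp_pos: [0.5, -0.3221, 0.2529]
ee_rot: [[-0.001, 0.255, -0.967], [0.0, -0.967, -0.255], [-1.0, -0.001, 0.0]]
wrist_force: [1.0, -0.7, 0.4]
finger_gap: 0.0854
```

```bash
cat >> h.py <<'E'
def delta(target,ydeg):
    """shift in tool axes (mm) and turn about tool x (rad) so tcp->target, tool y yaw->ydeg"""
    s=r.sense();R=np.array(s["ee_rot"]);p=np.array(s["tcp_pos"])
    cur=np.degrees(np.arctan2(R[1,1],R[0,1]))
    print("t",round(s["time"],2),"tcp",p.round(4),"yaw_y",cur.round(2),"tilt x",R[:,0].round(4),"F",np.round(s["wrist_force"],2),"T",np.round(s["wrist_torque"],2),"gap",round(s["finger_gap"],4))
    dy=(ydeg-cur+180)%360-180
    print("shift mm",(R.T@(np.array(target)-p)*1e3).round(1),"turn",np.radians(-dy).round(4))
E
python3 -c "
from h import *
delta((.582,-.258,.25),-95.3)"
```

```text
t 1.1 tcp [ 0.5    -0.3221  0.2529] yaw_y -75.23 tilt x [-5.e-04  4.e-04 -1.e+00] F [ 1.   -0.68  0.39] T [-0.04  0.01 -0.02] gap 0.0854
shift mm [  2.9 -41.1 -95.6] turn 0.3503
```

>>> drive_tool(
  targets=[
    [[0,-20,-48,0,0],[0,-20,-48,0,0],[0,0,0,0.175,0],[0,0,0,0.175,0],[0,0,0,0,0],[0,0,0,0,0],[0,0,0,0,0],[0,0,0,0,0]],
  ],
)

```text
time: 2.1
tcp_pos: [0.5815, -0.2604, 0.2533]
ee_rot: [[-0.0, -0.091, -0.996], [0.0, -0.996, 0.091], [-1.0, -0.0, 0.0]]
wrist_force: [-0.3, 0.5, -0.1]
finger_gap: 0.0857
```

```bash
python3 -c "
from h import *
delta((.582,-.258,.25),-95.3)
C=r.get_calibration('wrist');p,d=r.camera('wrist');cv2.imwrite('pics/w1.png',p);np.save('pics/w1.npy',d)
import pickle;pickle.dump(C,open('pics/w1.pkl','wb'))
print([proj('wrist',P,C).round(1) for P in [(.582,-.258,.137),(.582,-.258,.098)]])
"
```

```text
t 2.1 tcp [ 0.5815 -0.2604  0.2533] yaw_y -95.24 tilt x [-0.e+00  1.e-04 -1.e+00] F [-0.29  0.46 -0.09] T [ 0.02 -0.01 -0.01] gap 0.0857
shift mm [ 3.3 -2.5 -0.3] turn 0.001
[array([308.7, 245.5]), array([309.3, 230.9])]
```

View pics/w1.png

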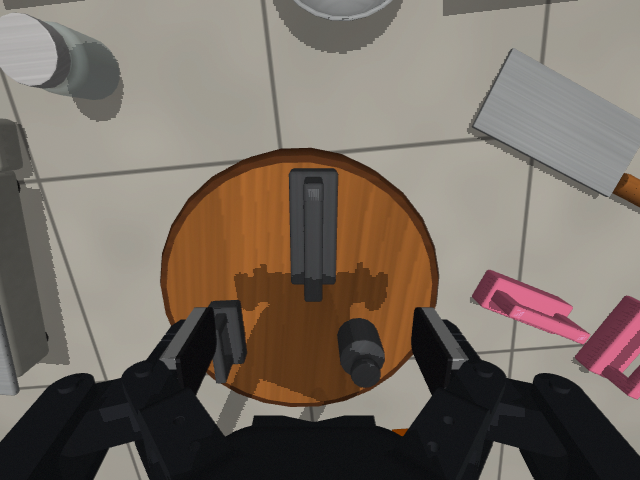

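The wrist view shows the weight at (313,235), with slab corners about (290,169),(337,169),(336,284),(291,284). The jaws straddle it.

```bash
python3 -c "
from h import *
import pickle
C=pickle.load(open('pics/w1.pkl','rb'));d=np.load('pics/w1.npy')
Q=[ray('wrist',u,.098,C) for u in [(290,169),(337,169),(336,284),(291,284)]]
print(np.round(Q,4),np.mean(Q,0))
B=[ray('wrist',u,.137,C) for u in [(305,178),(323,178),(323,301),(305,301)]]
print(np.round(B,4),np.mean(B,0))
T=C['world_to_cam'];K=C['intrinsics']
for u in [(313,240),(297,230),(330,230),(250,220)]:
    c=np.linalg.inv(K)@np.array([*u,1])*d[u[1],u[0]];print(u,(T[:3,:3].T@(c-T[:3,3])).round(4))
p=cv2.imread('pics/w1.png');cv2.imwrite('pics/w1c.png',cv2.resize(p[155:315,260:370],None,fx=3.7,fy=3.7,interpolation=cv2.INTER_CUBIC))
"
```

```text
[[ 0.6344 -0.2476  0.098 ]
 [ 0.631  -0.2848  0.098 ]
 [ 0.5311 -0.277   0.098 ]
 [ 0.5348 -0.2372  0.098 ]] [ 0.58280008 -0.26164625  0.098     ]
[[ 0.631  -0.2601  0.137 ]
 [ 0.6299 -0.2725  0.137 ]
 [ 0.5359 -0.2647  0.137 ]
 [ 0.5371 -0.2508  0.137 ]] [ 0.58347387 -0.26203381  0.137     ]
(313, 240) [ 0.5859 -0.2615  0.1371]
(297, 230) [ 0.584  -0.2478  0.0989]
(330, 230) [ 0.5814 -0.2754  0.0986]
(250, 220) [ 0.5897 -0.204   0.0712]
```

View pics/w1c.png

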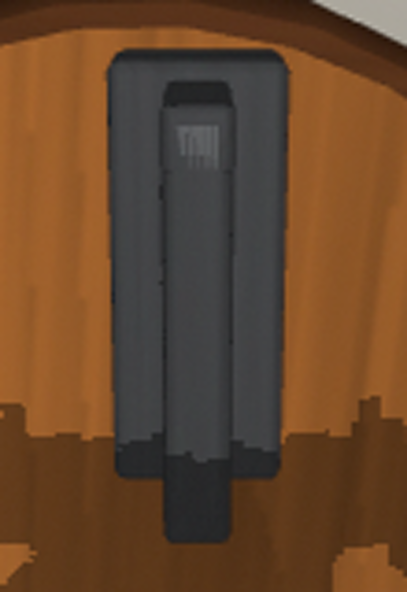

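>>> drive_tool(
  targets=[
    [[0,1,-1.5,0,0],[25,0,0,0,0],[25,0,0,0,0],[25,0,0,0,0],[20,0,0,0,0],[15,0,0,0,0],[10,0,0,0,0],[0,0,0,0,0]],
  ],
)

```text
time: 3.15
tcp_pos: [0.5827, -0.2613, 0.1327]
ee_rot: [[-0.001, -0.092, -0.996], [0.001, -0.996, 0.092], [-1.0, -0.001, 0.001]]
wrist_force: [-0.5, 1.3, 0.8]
finger_gap: 0.0856
```

```bash
python3 -c "
from h import *
delta((.583,-.2615,.133),-95.3)
p,d=r.camera('wrist');cv2.imwrite('pics/w2.png',p)"
```

```text
t 3.15 tcp [ 0.5827 -0.2613  0.1327] yaw_y -95.28 tilt x [-9.e-04  7.e-04 -1.e+00] F [-0.54  1.28  0.76] T [-0.02  0.08 -0.05] gap 0.0856
shift mm [-0.3  0.2 -0.3] turn 0.0003
```

View pics/w2.png

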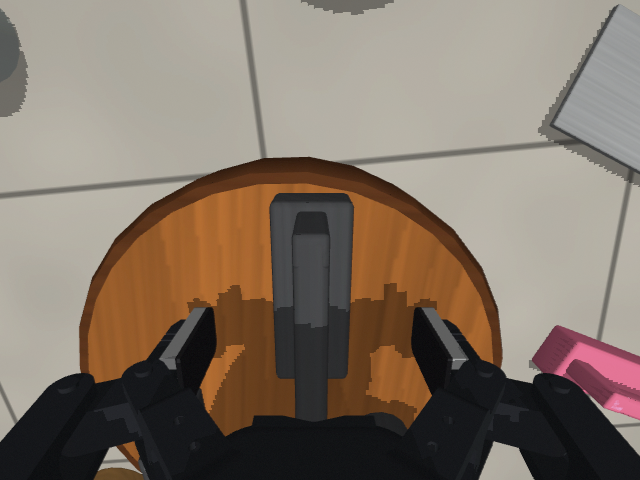

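The bar (312) is midway between the jaws (214 and 412), so I close.

>>> drive_tool(
  targets=[
    [[0,0,0,0,150],[0,0,0,0,180],[0,0,0,0,220],[0,0,0,0,255],[0,0,0,0,255],[0,0,0,0,255],[0,0,0,0,255],[0,0,0,0,255]],
  ],
)

```text
time: 4.2
tcp_pos: [0.5831, -0.261, 0.1336]
ee_rot: [[0.0, -0.092, -0.996], [0.001, -0.996, 0.092], [-1.0, -0.001, -0.0]]
wrist_force: [-0.1, 5.5, 5.8]
finger_gap: 0.0132
```

```bash
python3 -c "
from h import *
delta((.583,-.2615,.253),-95.3)
p,d=r.camera('wrist');cv2.imwrite('pics/w3.png',p)"
```

```text
t 4.2 tcp [ 0.5831 -0.261   0.1336] yaw_y -95.29 tilt x [ 3.e-04  6.e-04 -1.e+00] F [-0.1   5.5   5.84] T [ 0.66  0.02 -0.08] gap 0.0132
shift mm [-1.194e+02  4.000e-01  1.000e-01] turn 0.0003
```

View pics/w3.png

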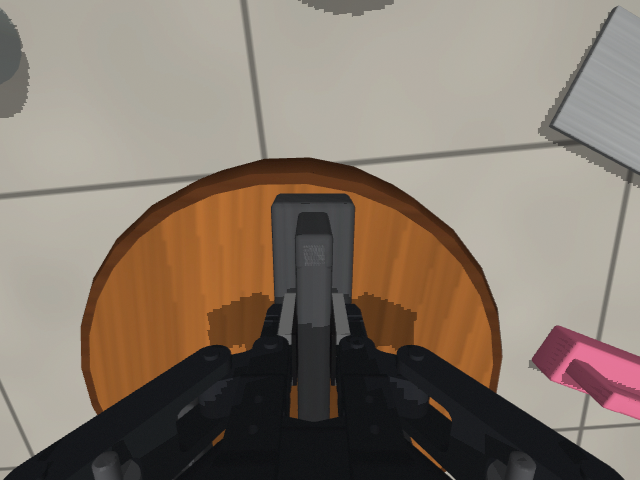

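Gripped at 13.2 mm on the 14 mm bar. I lift slowly and then check that it is level.

>>> drive_tool(
  targets=[
    [[-2,0,0,0,255],[-5,0,0,0,255],[-10,0,0,0,255],[-20,0,0,0,255],[-25,0,0,0,255],[-25,0,0,0,255],[-15,0,0,0,255],[0,0,0,0,255]],
  ],
)

```text
time: 5.25
tcp_pos: [0.5837, -0.2619, 0.2366]
ee_rot: [[0.002, -0.092, -0.996], [-0.001, -0.996, 0.092], [-1.0, 0.001, -0.002]]
wrist_force: [-0.7, -0.5, -8.3]
finger_gap: 0.0129
```

```bash
python3 -c "
from h import *
delta((.56,.178,.25),-9.9)
C=r.get_calibration('wrist');p,d=r.camera('wrist');cv2.imwrite('pics/w4.png',p);np.save('pics/w4.npy',d)
import pickle;pickle.dump(C,open('pics/w4.pkl','wb'))
p,d=r.camera('scene');cv2.imwrite('pics/s4.png',cv2.resize(p[150:370,150:400],None,fx=2.6,fy=2.6,interpolation=cv2.INTER_CUBIC))
"
```

```text
t 5.25 tcp [ 0.5837 -0.2619  0.2366] yaw_y -95.29 tilt x [ 0.0023 -0.0014 -1.    ] F [-0.65 -0.5  -8.26] T [-0.   -0.01  0.01] gap 0.0129
shift mm [ -14.  -435.9   64. ] turn -1.4903
```

View pics/w4.png

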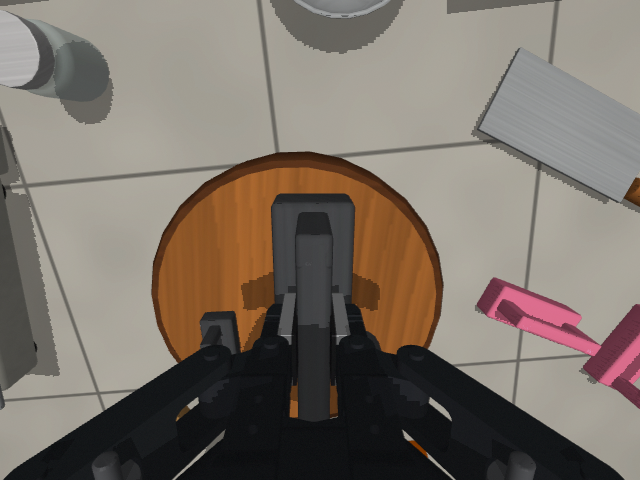

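View pics/s4.png

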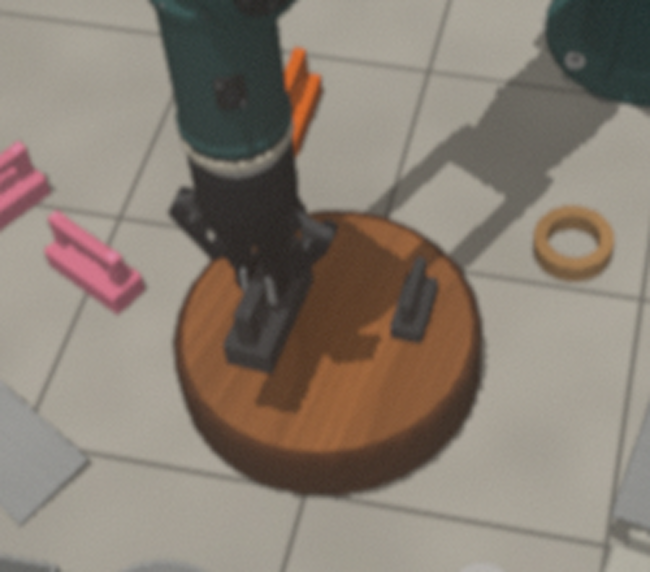

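The weight is lifted and unchanged in the image compared with on the block, so it is level. Wrist load is 8 N. Next I work out the weight's offset in the tool from the slab's far corners, about (273,195) and (353,195).

```bash
python3 -c "
from h import *
import pickle
C=pickle.load(open('pics/w4.pkl','rb'))
p=cv2.imread('pics/w4.png');cv2.imwrite('pics/w4c.png',cv2.resize(p[180:330,260:370],None,fx=4,fy=4,interpolation=cv2.INTER_CUBIC))
s=r.sense();R=np.array(s['ee_rot']);t=np.array(s['tcp_pos'])
d=np.load('pics/w4.npy');T=C['world_to_cam'];K=C['intrinsics']
for u in [(280,230),(345,230),(313,260),(280,203),(345,203)]:
    c=np.linalg.inv(K)@np.array([*u,1])*d[u[1],u[0]];w=T[:3,:3].T@(c-T[:3,3]);print(u,w.round(4),'tool',(R.T@(w-t)*1e3).round(1))
for row in (194,196,198,200,202,206,210,220): print(row,d[row,[277,285,300,340,348]].round(4))
"
```

```text
(280, 230) [ 0.6203 -0.2504  0.2027] tool [ 31.8 -14.2 -36.7]
(345, 230) [ 0.617  -0.2811  0.2013] tool [ 33.1  16.6 -36.3]
(313, 260) [ 0.6182 -0.2658  0.2411] tool [ -6.7   1.3 -36.1]
(280, 203) [ 0.6326 -0.2517  0.2003] tool [ 34.1 -14.  -49.2]
(345, 203) [ 0.6298 -0.282   0.2   ] tool [ 34.5  16.4 -49.1]
194 [0.2892 0.1784 0.1774 0.1788 0.2883]
196 [0.1759 0.1727 0.1718 0.1723 0.1763]
198 [0.1688 0.1671 0.1667 0.1671 0.1696]
200 [0.1627 0.1613 0.1624 0.1623 0.1636]
202 [0.1599 0.1595 0.1603 0.16   0.1592]
206 [0.1581 0.159  0.1587 0.1591 0.1591]
210 [0.1608 0.1587 0.1588 0.1585 0.1598]
220 [0.1606 0.1598 0.1422 0.1607 0.1606]
```

View pics/w4c.png

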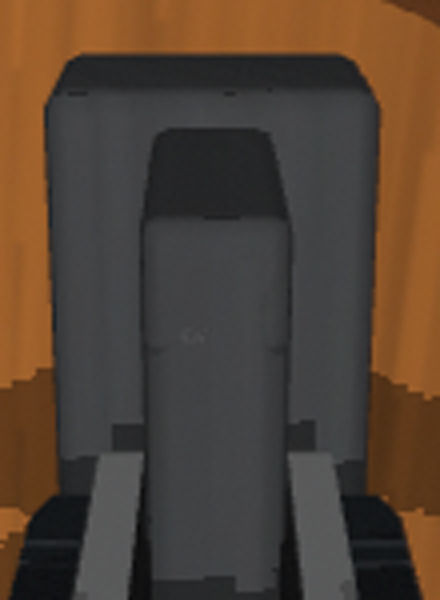

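>>> drive_tool(
  targets=[
    [[-5,-20,3,0,255],[-5,-40,6,0,255],[-4,-54,8,0,255],[0,-54,8,0,255],[0,-54,8,0,255],[0,-54,8,0,255],[0,-50,7,0,255],[0,-40,6,0,255]],
  ],
)

```text
time: 6.35
tcp_pos: [0.5612, 0.111, 0.2487]
ee_rot: [[-0.002, -0.091, -0.996], [0.001, -0.996, 0.091], [-1.0, -0.001, 0.002]]
wrist_force: [-0.2, -0.5, -8.8]
finger_gap: 0.0128
```

>>> drive_tool(
  targets=[
    [[0,-40,6,0,255],[0,-30,4,0,255],[0,0,0,-0.1,255],[0,0,0,-0.15,255],[0,0,0,-0.17,255],[0,0,0,-0.17,255],[0,0,0,-0.17,255],[0,0,0,-0.17,255]],
  ],
)

```text
time: 7.35
tcp_pos: [0.5579, 0.1793, 0.2485]
ee_rot: [[-0.002, 0.747, -0.665], [0.0, -0.665, -0.747], [-1.0, -0.002, 0.001]]
wrist_force: [0.1, 0.6, -7.9]
finger_gap: 0.0128
```

>>> drive_tool(
  targets=[
    [[0,0,0,-0.17,255],[0,0,0,-0.17,255],[0,0,0,-0.15,255],[0,0,0,-0.07,255],[0,0,0,0,255],[0,0,0,0,255],[0,0,0,0,255],[0,0,0,0,255]],
  ],
)

```text
time: 8.35
tcp_pos: [0.5593, 0.1786, 0.2493]
ee_rot: [[-0.0, 0.985, -0.173], [0.0, -0.173, -0.985], [-1.0, -0.0, -0.0]]
wrist_force: [0.4, -0.1, -7.9]
finger_gap: 0.0126
```

```bash
python3 -c "
from h import *
delta((.56,.178,.25),-9.9)
C=r.get_calibration('wrist');p,d=r.camera('wrist');cv2.imwrite('pics/w5.png',p);np.save('pics/w5.npy',d)
import pickle;pickle.dump(C,open('pics/w5.pkl','wb'))
for P in [(.5034,.2645,.08),(.642,.24,.08),(.6162,.0921,.08),(.4781,.1159,.08)]: print(proj('wrist',P,C).round(1))
p,d=r.camera('scene');cv2.imwrite('pics/s5.png',p)
"
```

```text
t 8.35 tcp [0.5593 0.1786 0.2493] yaw_y -9.94 tilt x [-1.e-04  1.e-04 -1.e+00] F [ 0.37 -0.1  -7.86] T [-0.   -0.04  0.02] gap 0.0126
shift mm [-0.7  0.8  0.5] turn -0.0006
[227.7 137.1]
[400.8 137.4]
[388.2 302.9]
[240.8 303.2]
```

View pics/w5.png

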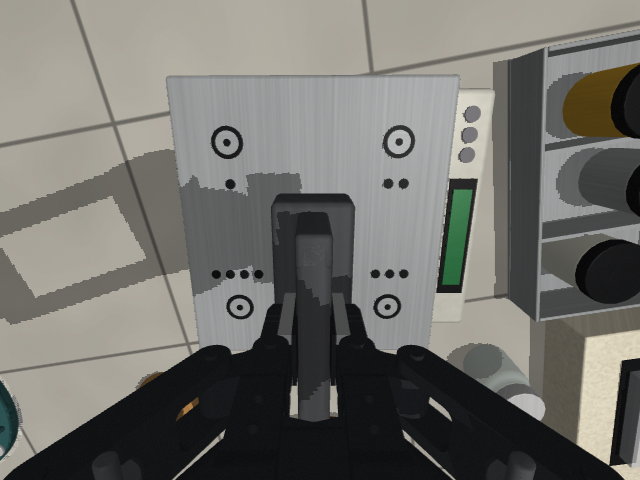

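View pics/s5.png

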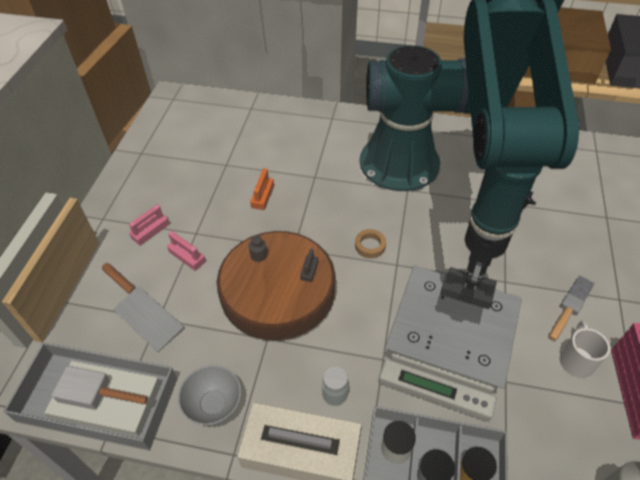

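The wrist view shows the rings at 1 (227,142), 2 (399,141), 3 (387,306) and 4 (240,307), about 4 px below the top camera's prediction.

```bash
python3 -c "
from h import *
import pickle
C=pickle.load(open('pics/w5.pkl','rb'));d=np.load('pics/w5.npy')
U=[(227,142),(399,141.5),(387.3,306.5),(240,307)]
P=[ray('wrist',u,.08,C) for u in U]
print(np.round(P,4),np.mean(P,0).round(4),[np.linalg.norm(P[i]-P[i-1]).round(4) for i in range(4)])
x=P[1]-P[0]+P[2]-P[3];print(np.degrees(np.arctan2(x[1],x[0])))
T=C['world_to_cam'];K=C['intrinsics']
w=[]
for u in [(320,120),(320,100),(420,200),(360,150)]:
    c=np.linalg.inv(K)@np.array([*u,1])*d[u[1],u[0]];print(u,(T[:3,:3].T@(c-T[:3,3])).round(4))
# predicted rim: where does slab far edge appear given centre = TCP
p=cv2.imread('pics/w5.png');cv2.imwrite('pics/w5c.png',cv2.resize(p[180:330,260:370],None,fx=4,fy=4,interpolation=cv2.INTER_CUBIC))
"
```

```text
[[0.5019 0.2609 0.08  ]
 [0.6403 0.2371 0.08  ]
 [0.6149 0.0884 0.08  ]
 [0.4764 0.1121 0.08  ]] [0.5584 0.1746 0.08  ] [np.float64(0.1509), np.float64(0.1404), np.float64(0.1508), np.float64(0.1405)]
-9.721329167043557
(320, 120) [0.5795 0.2644 0.0807]
(320, 100) [0.582  0.2791 0.0798]
(420, 200) [0.6528 0.1864 0.0823]
(360, 150) [0.6081 0.2359 0.0799]
```

>>> drive_tool(
  targets=[
    [[0,-15,-15,0,255],[0,-25,-25,0,255],[10,-20,-22,0,255],[20,-10.7,-10,0,255],[25,0,0,0,255],[20,0,0,0,255],[12,0,0,0,255],[4,0,0,0,255]],
  ],
)

```text
time: 9.45
tcp_pos: [0.5017, 0.2619, 0.1579]
ee_rot: [[-0.001, 0.985, -0.172], [-0.0, -0.172, -0.985], [-1.0, -0.001, 0.0]]
wrist_force: [1.3, 0.3, -7.9]
finger_gap: 0.0128
```

```bash
python3 -c "
from h import *
delta((.502,.2615,.1436),-9.8)
C=r.get_calibration('wrist');p,d=r.camera('wrist');cv2.imwrite('pics/w6.png',p);np.save('pics/w6.npy',d)
import pickle;pickle.dump(C,open('pics/w6.pkl','wb'))
for P in [(.6403,.2371,.08)]: print(proj('wrist',P,C).round(1))
p,d=r.camera('scene');cv2.imwrite('pics/s6.png',cv2.resize(p[220:430,350:540],None,fx=3,fy=2.8,interpolation=cv2.INTER_CUBIC))
p,d=r.camera('top');cv2.imwrite('pics/t6.png',cv2.resize(p[135:255,140:260],None,fx=5,fy=5,interpolation=cv2.INTER_CUBIC))
"
```

```text
t 9.45 tcp [0.5017 0.2619 0.1579] yaw_y -9.91 tilt x [-1.e-03 -1.e-04 -1.e+00] F [ 1.26  0.29 -7.92] T [-0.02 -0.03  0.04] gap 0.0128
shift mm [14.3  0.4  0.3] turn -0.0019
[538.6 265.4]
```

View pics/w6.png

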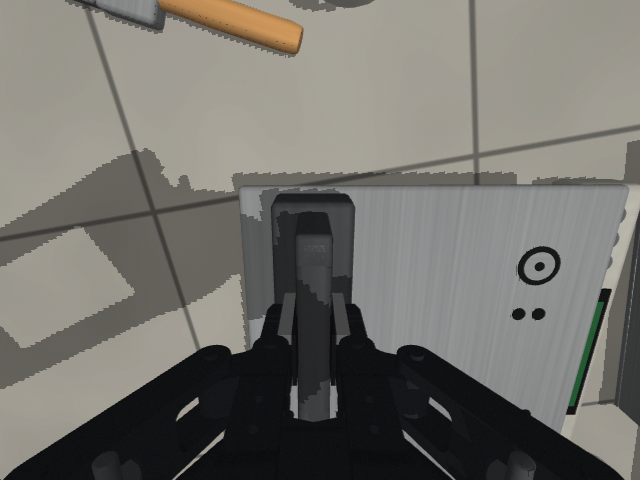

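View pics/s6.png

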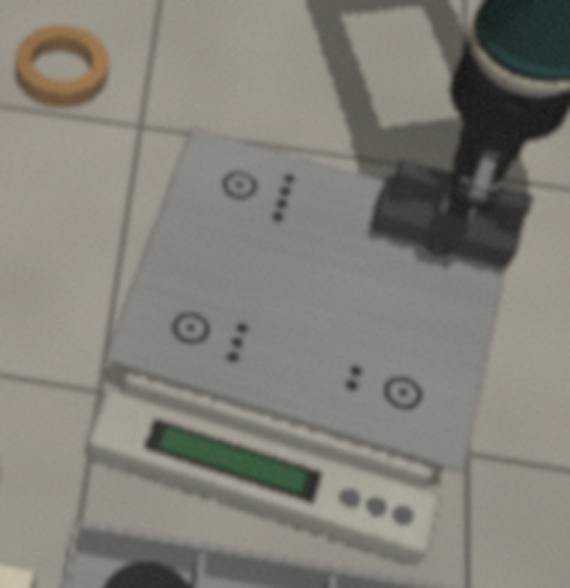

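View pics/t6.png

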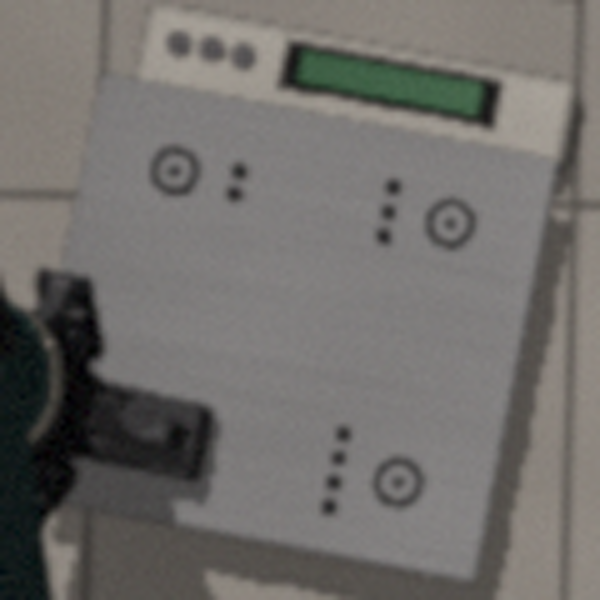

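>>> drive_tool(
  targets=[
    [[6,0,0,0,255],[4,0,0,0,255],[2,0,0,0,255],[2,0,0,0,255],[1,0,0,0,255],[1,0,0,0,255],[0,0,0,0,255],[0,0,0,0,255]],
  ],
)

```text
time: 10.6
tcp_pos: [0.5021, 0.2617, 0.1425]
ee_rot: [[0.0, 0.985, -0.172], [0.0, -0.172, -0.985], [-1.0, 0.0, -0.0]]
wrist_force: [-0.7, -0.1, -6.5]
finger_gap: 0.0128
```

```bash
python3 -c "
from h import *
delta((.502,.2615,.1436),-9.8)
"
```

```text
t 10.6 tcp [0.5021 0.2617 0.1425] yaw_y -9.91 tilt x [ 1.e-04  1.e-04 -1.e+00] F [-0.68 -0.08 -6.46] T [-0.03  0.12 -0.01] gap 0.0128
shift mm [-1.1 -0.1  0.2] turn -0.0019
```

>>> drive_tool(
  targets=[
    [[1,0,0,0,255],[1,0,0,0,255],[1,0,0,0,255],[1,0,0,0,255],[0,0,0,0,255],[0,0,0,0,255],[0,0,0,0,255],[0,0,0,0,255]],
  ],
)

```text
time: 11.6
tcp_pos: [0.5021, 0.2617, 0.1384]
ee_rot: [[0.0, 0.985, -0.172], [0.0, -0.172, -0.985], [-1.0, -0.0, -0.0]]
wrist_force: [-2.8, -0.2, -2.3]
finger_gap: 0.0132
```

```bash
python3 -c "
from h import *
delta((.502,.2615,.1436),-9.8)
p,d=r.camera('wrist');cv2.imwrite('pics/w7.png',p)
C=r.get_calibration('wrist');T=C['world_to_cam'];K=C['intrinsics']
for u in [(450,220),(400,250),(470,280),(420,330)]:
    c=np.linalg.inv(K)@np.array([*u,1])*d[u[1],u[0]];print(u,(T[:3,:3].T@(c-T[:3,3])).round(4))
"
```

```text
t 11.6 tcp [0.5021 0.2617 0.1384] yaw_y -9.91 tilt x [ 0.e+00  1.e-04 -1.e+00] F [-2.79 -0.19 -2.27] T [-0.15  0.34 -0.01] gap 0.0132
shift mm [-5.2 -0.1  0.2] turn -0.002
(450, 220) [0.5823 0.2806 0.0753]
(400, 250) [0.5532 0.2678 0.0756]
(470, 280) [0.592  0.2421 0.0756]
(420, 330) [0.5606 0.213  0.0751]
```

View pics/w7.png

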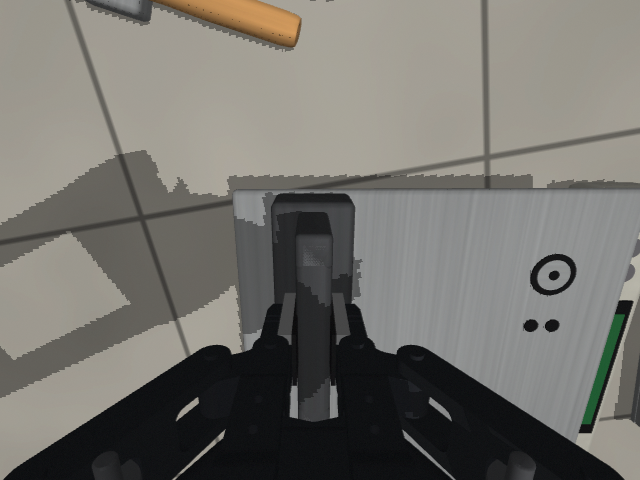

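Point 1 done: depth shows the platter sunk about 4.6 mm (0.0754), with 5.6 N of contact force. I lift and go to point 2.

>>> drive_tool(
  targets=[
    [[-2,0,0,0,255],[-4,0,0,0,255],[-8,0,0,0,255],[-10,0,0,0,255],[-6,10,0,0,255],[0,25,0,0,255],[0,35,0,0,255],[0,35,0,0,255]],
  ],
)

```text
time: 12.65
tcp_pos: [0.6074, 0.2433, 0.1688]
ee_rot: [[0.001, 0.985, -0.172], [0.0, -0.172, -0.985], [-1.0, 0.001, -0.0]]
wrist_force: [0.8, 0.4, -7.9]
finger_gap: 0.0132
```

>>> drive_tool(
  targets=[
    [[0,25,0,0,255],[0,10,0,0,255],[0,0,0,0,255],[5,0,0,0,255],[5,0,0,0,255],[0,0,0,0,255],[0,0,0,0,255],[0,0,0,0,255]],
  ],
)

```text
time: 13.65
tcp_pos: [0.6401, 0.2377, 0.1586]
ee_rot: [[0.0, 0.985, -0.172], [0.0, -0.172, -0.985], [-1.0, 0.0, -0.0]]
wrist_force: [0.5, -0.1, -8.1]
finger_gap: 0.0127
```

```bash
python3 -c "
from h import *
delta((.6402,.2375,.1384),-9.9)
p,d=r.camera('wrist');cv2.imwrite('pics/w8.png',p)
C=r.get_calibration('wrist')
print(proj('wrist',(.5019,.2609,.08),C))
T=C['world_to_cam'];K=C['intrinsics']
for u in [(250,220),(200,250)]:
    c=np.linalg.inv(K)@np.array([*u,1])*d[u[1],u[0]];print(u,(T[:3,:3].T@(c-T[:3,3])).round(4))
"
```

```text
t 13.65 tcp [0.6401 0.2377 0.1586] yaw_y -9.9 tilt x [ 4.e-04  2.e-04 -1.e+00] F [ 0.48 -0.14 -8.11] T [0.02 0.   0.01] gap 0.0127
shift mm [20.2  0.1  0.2] turn -0.0001
[ 90.70633893 265.28627228]
(250, 220) [0.6075 0.2725 0.0809]
(200, 250) [0.5726 0.2591 0.0805]
```

View pics/w8.png

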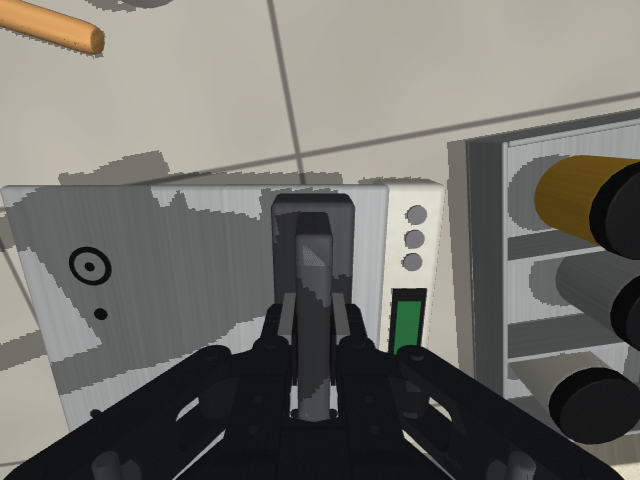

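The platter is back up (0.0807) and the weight sits as planned against ring 1 at (90,266). I press point 2.

>>> drive_tool(
  targets=[
    [[7,0,0,0,255],[5,0,0,0,255],[2,0,0,0,255],[2,0,0,0,255],[1,0,0,0,255],[1,0,0,0,255],[1,0,0,0,255],[1,0,0,0,255]],
  ],
)

```text
time: 14.7
tcp_pos: [0.6399, 0.2376, 0.1386]
ee_rot: [[-0.0, 0.985, -0.172], [0.0, -0.172, -0.985], [-1.0, -0.0, -0.0]]
wrist_force: [-4.2, -0.0, -1.6]
finger_gap: 0.0131
```

>>> drive_tool(
  targets=[
    [[0,0,0,0,255],[0,0,0,0,255],[0,0,0,0,255],[0,0,0,0,255],[0,0,0,0,255],[0,0,0,0,255],[0,0,0,0,255],[0,0,0,0,255]],
  ],
)

```text
time: 15.7
tcp_pos: [0.64, 0.2376, 0.1383]
ee_rot: [[-0.0, 0.985, -0.172], [-0.0, -0.172, -0.985], [-1.0, -0.0, 0.0]]
wrist_force: [-3.8, -2.0, -2.0]
finger_gap: 0.0131
```

```bash
python3 -c "
from h import *
delta((.6402,.2375,.1384),-9.9)
p,d=r.camera('wrist');cv2.imwrite('pics/w9.png',p)
C=r.get_calibration('wrist')
T=C['world_to_cam'];K=C['intrinsics']
for u in [(250,230),(200,250)]:
    c=np.linalg.inv(K)@np.array([*u,1])*d[u[1],u[0]];print(u,(T[:3,:3].T@(c-T[:3,3])).round(4))
"
```

```text
t 15.7 tcp [0.64   0.2376 0.1383] yaw_y -9.91 tilt x [-2.e-04 -0.e+00 -1.e+00] F [-3.79 -2.02 -2.01] T [-0.24  0.64 -0.03] gap 0.0131
shift mm [-0.1  0.2  0. ] turn -0.0002
(250, 230) [0.6094 0.2699 0.0751]
(200, 250) [0.5784 0.2631 0.0748]
```

>>> drive_tool(
  targets=[
    [[-2,0,0,0,255],[-4,0,0,0,255],[-8,0,0,0,255],[-10,0,0,0,255],[-6,0,10,0,255],[0,0,25,0,255],[0,0,35,0,255],[0,0,35,0,255]],
  ],
)

```text
time: 16.75
tcp_pos: [0.6209, 0.1315, 0.1681]
ee_rot: [[-0.001, 0.985, -0.172], [-0.001, -0.172, -0.985], [-1.0, -0.001, 0.001]]
wrist_force: [0.1, -0.3, -7.9]
finger_gap: 0.013
```

>>> drive_tool(
  targets=[
    [[0,0,25,0,255],[0,0.7,15,0,255],[0,0,5.5,0,255],[5,0,0,0,255],[5,0,0,0,255],[0,0,0,0,255],[0,0,0,0,255],[0,0,0,0,255]],
  ],
)

```text
time: 17.75
tcp_pos: [0.615, 0.0896, 0.1584]
ee_rot: [[0.0, 0.985, -0.172], [0.0, -0.172, -0.985], [-1.0, 0.0, -0.0]]
wrist_force: [0.2, 0.3, -8.1]
finger_gap: 0.0132
```

```bash
python3 -c "
from h import *
delta((.615,.089,.1384),-9.9)
p,d=r.camera('wrist');cv2.imwrite('pics/w10.png',p)
C=r.get_calibration('wrist')
for P in [(.5019,.2609,.08),(.6403,.2371,.08)]:print(proj('wrist',P,C))
T=C['world_to_cam'];K=C['intrinsics']
for u in [(250,180),(200,250)]:
    c=np.linalg.inv(K)@np.array([*u,1])*d[u[1],u[0]];print(u,(T[:3,:3].T@(c-T[:3,3])).round(4))
"
```

```text
t 17.75 tcp [0.615  0.0896 0.1584] yaw_y -9.89 tilt x [ 3.e-04  1.e-04 -1.e+00] F [ 0.21  0.29 -8.13] T [ 0.04  0.01 -0.03] gap 0.0132
shift mm [20.   0.1  0.5] turn 0.0002
[ 27.39140638 -19.34516377]
[312.97302213 -19.92524496]
(250, 180) [0.5877 0.1474 0.0807]
(200, 250) [0.5473 0.1107 0.0801]
```

View pics/w10.png

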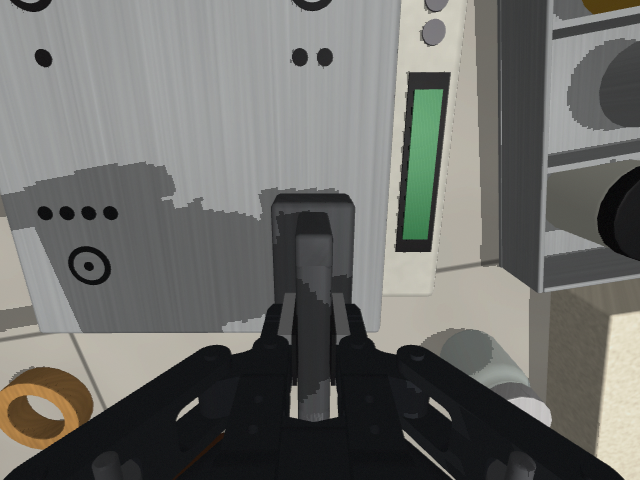

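Ring 4 is at (89,266), in the same relation as ring 1 was at point 2, so this is consistent. I press point 3.

>>> drive_tool(
  targets=[
    [[7,0,0,0,255],[5,0,0,0,255],[2,0,0,0,255],[2,0,0,0,255],[1,0,0,0,255],[1,0,0,0,255],[1,0,0,0,255],[1,0,0,0,255]],
  ],
)

```text
time: 18.8
tcp_pos: [0.6146, 0.0892, 0.1385]
ee_rot: [[-0.0, 0.985, -0.172], [0.0, -0.172, -0.985], [-1.0, -0.0, 0.0]]
wrist_force: [-4.6, -0.7, -1.7]
finger_gap: 0.0128
```

>>> drive_tool(
  targets=[
    [[0,0,0,0,255],[0,0,0,0,255],[0,0,0,0,255],[0,0,0,0,255],[0,0,0,0,255],[0,0,0,0,255],[0,0,0,0,255],[0,0,0,0,255]],
  ],
)

```text
time: 19.8
tcp_pos: [0.6149, 0.0893, 0.1383]
ee_rot: [[0.0, 0.985, -0.172], [0.0, -0.172, -0.985], [-1.0, 0.0, -0.0]]
wrist_force: [-4.0, -0.6, -2.2]
finger_gap: 0.0131
```

```bash
python3 -c "
from h import *
delta((.615,.089,.1384),-9.9)
p,d=r.camera('wrist');cv2.imwrite('pics/w11.png',p)
C=r.get_calibration('wrist')
T=C['world_to_cam'];K=C['intrinsics']
for u in [(250,180),(200,250)]:
    c=np.linalg.inv(K)@np.array([*u,1])*d[u[1],u[0]];print(u,(T[:3,:3].T@(c-T[:3,3])).round(4))
"
```

```text
t 19.8 tcp [0.6149 0.0893 0.1383] yaw_y -9.91 tilt x [ 0.e+00  1.e-04 -1.e+00] F [-3.96 -0.64 -2.24] T [-0.05  0.74  0.08] gap 0.0131
shift mm [-0.1  0.2  0.2] turn -0.0002
(250, 180) [0.5905 0.1486 0.0752]
(200, 250) [0.5538 0.1152 0.0766]
```

View pics/w11.png

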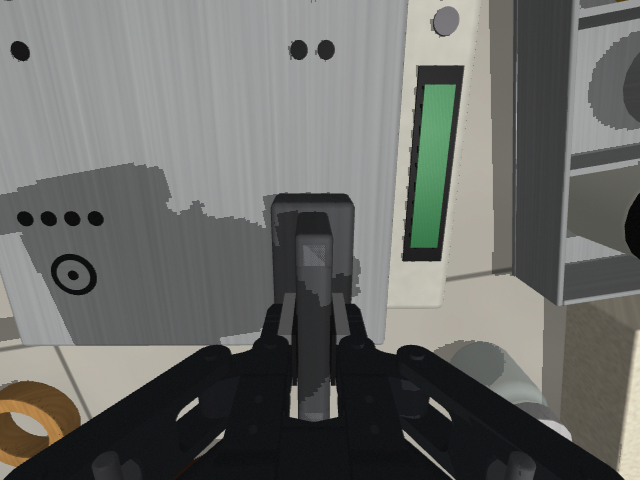

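Point 3 pressed to about 5 mm. I go on to point 4.

>>> drive_tool(
  targets=[
    [[-2,0,0,0,255],[-4,0,0,0,255],[-8,0,0,0,255],[-10,0,0,0,255],[-6,-10,0,0,255],[0,-25,0,0,255],[0,-35,0,0,255],[0,-35,0,0,255]],
  ],
)

```text
time: 20.85
tcp_pos: [0.5097, 0.1075, 0.1687]
ee_rot: [[-0.0, 0.985, -0.172], [0.0, -0.172, -0.985], [-1.0, -0.0, -0.0]]
wrist_force: [0.2, 0.8, -7.6]
finger_gap: 0.0129
```

>>> drive_tool(
  targets=[
    [[0,-25,0,0,255],[0,-10,0.5,0,255],[0,0,0,0,255],[5,0,0,0,255],[5,0,0,0,255],[0,0,0,0,255],[0,0,0,0,255],[0,0,0,0,255]],
  ],
)

```text
time: 21.85
tcp_pos: [0.477, 0.1128, 0.1584]
ee_rot: [[0.0, 0.985, -0.172], [0.0, -0.172, -0.985], [-1.0, 0.0, -0.0]]
wrist_force: [0.7, 0.1, -8.0]
finger_gap: 0.0127
```

```bash
python3 -c "
from h import *
delta((.4765,.1125,.1384),-9.9)
p,d=r.camera('wrist');cv2.imwrite('pics/w12.png',p)
C=r.get_calibration('wrist')
print(proj('wrist',(.6149,.0884,.08),C))
T=C['world_to_cam'];K=C['intrinsics']
for u in [(400,180),(450,270)]:
    c=np.linalg.inv(K)@np.array([*u,1])*d[u[1],u[0]];print(u,(T[:3,:3].T@(c-T[:3,3])).round(4))
"
```

```text
t 21.85 tcp [0.477  0.1128 0.1584] yaw_y -9.92 tilt x [ 1.e-04  1.e-04 -1.e+00] F [ 0.73  0.14 -8.02] T [0.04 0.01 0.  ] gap 0.0127
shift mm [20.  -0.5  0.4] turn -0.0003
[536.53848284 264.6214242 ]
(400, 180) [0.5351 0.156  0.081 ]
(450, 270) [0.5608 0.0946 0.0811]
```

View pics/w12.png

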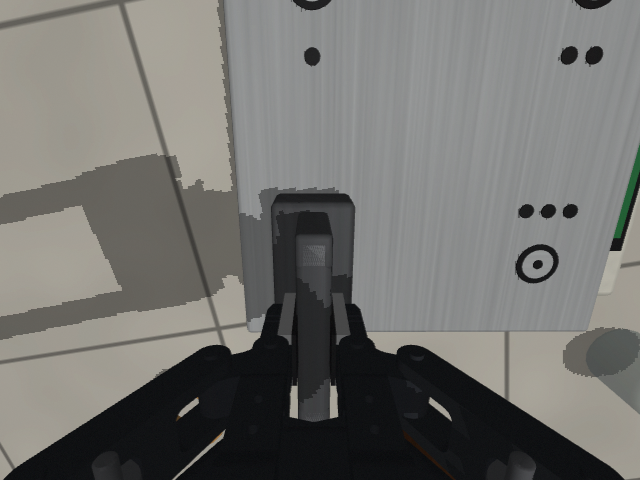

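Ring 3 is at (538,264), as predicted, and the platter is back at rest. I press point 4.

>>> drive_tool(
  targets=[
    [[7,0,0,0,255],[5,0,0,0,255],[2,0,0,0,255],[2,0,0,0,255],[1,0,0,0,255],[1,0,0,0,255],[1,0,0,0,255],[1,0,0,0,255]],
  ],
)

```text
time: 22.9
tcp_pos: [0.4765, 0.1128, 0.1384]
ee_rot: [[-0.0, 0.985, -0.172], [0.0, -0.172, -0.985], [-1.0, -0.0, 0.0]]
wrist_force: [-2.7, -0.7, -2.3]
finger_gap: 0.013
```

>>> drive_tool(
  targets=[
    [[0,0,0,0,255],[0,0,0,0,255],[0,0,0,0,255],[0,0,0,0,255],[0,0,0,0,255],[0,0,0,0,255],[0,0,0,0,255],[0,0,0,0,255]],
  ],
)

```text
time: 23.9
tcp_pos: [0.4769, 0.1129, 0.1383]
ee_rot: [[0.0, 0.985, -0.172], [0.0, -0.172, -0.985], [-1.0, 0.0, -0.0]]
wrist_force: [-4.3, -1.3, -1.4]
finger_gap: 0.0128
```

```bash
python3 -c "
from h import *
delta((.558,.1755,.2435),-9.9)
p,d=r.camera('wrist');cv2.imwrite('pics/w13.png',p)
C=r.get_calibration('wrist')
T=C['world_to_cam'];K=C['intrinsics']
for u in [(400,180),(450,270)]:
    c=np.linalg.inv(K)@np.array([*u,1])*d[u[1],u[0]];print(u,(T[:3,:3].T@(c-T[:3,3])).round(4))
"
```

```text
t 23.9 tcp [0.4769 0.1129 0.1383] yaw_y -9.91 tilt x [ 1.e-04  1.e-04 -1.e+00] F [-4.35 -1.3  -1.42] T [-0.17  0.78  0.01] gap 0.0128
shift mm [-105.1   69.1  -75.7] turn -0.0002
(400, 180) [0.5317 0.1585 0.0755]
(450, 270) [0.5556 0.1015 0.0753]
```

>>> drive_tool(
  targets=[
    [[-2,0,0,0,255],[-4,0,0,0,255],[-8,0,0,0,255],[-16,0,0,0,255],[-25,0,0,0,255],[-25,0,0,0,255],[-15,10,-11,0,255],[-8,20,-22,0,255]],
  ],
)

```text
time: 24.95
tcp_pos: [0.5125, 0.1401, 0.2429]
ee_rot: [[0.002, 0.985, -0.173], [0.0, -0.173, -0.985], [-1.0, 0.002, -0.0]]
wrist_force: [0.5, -0.6, -7.9]
finger_gap: 0.0128
```

>>> drive_tool(
  targets=[
    [[-2,20,-22,0,255],[0,13,-14,0,255],[0,6,-6.5,0,255],[0,0,0,0,255],[0,0,0,0,255],[0,0,0,0,255],[0,0,0,0,255],[0,0,0,0,255]],
  ],
)

```text
time: 25.95
tcp_pos: [0.5577, 0.1752, 0.2434]
ee_rot: [[0.0, 0.985, -0.172], [0.0, -0.172, -0.985], [-1.0, 0.0, -0.0]]
wrist_force: [-0.7, 0.6, -7.4]
finger_gap: 0.013
```

```bash
python3 -c "
from h import *
delta((.558,.1755,.2435),-9.9)
print(np.abs(r.sense()['joint_vel']).max())
C=r.get_calibration('wrist');p,d=r.camera('wrist');cv2.imwrite('pics/w14.png',p)
T=C['world_to_cam'];K=C['intrinsics']
for u in [(320,120),(360,150),(280,230),(345,230)]:
    c=np.linalg.inv(K)@np.array([*u,1])*d[u[1],u[0]];print(u,(T[:3,:3].T@(c-T[:3,3])).round(4))
p,d=r.camera('scene');cv2.imwrite('pics/s14.png',p)
"
```

```text
t 25.95 tcp [0.5577 0.1752 0.2434] yaw_y -9.92 tilt x [ 0.e+00  1.e-04 -1.e+00] F [-0.71  0.58 -7.43] T [-0.03 -0.02  0.02] gap 0.013
shift mm [-0.1  0.3 -0.4] turn -0.0003
0.14109680859361948
(320, 120) [0.5777 0.2608 0.0803]
(360, 150) [0.6055 0.233  0.0814]
(280, 230) [0.5477 0.2117 0.2076]
(345, 230) [0.5782 0.2065 0.2081]
```

View pics/w14.png

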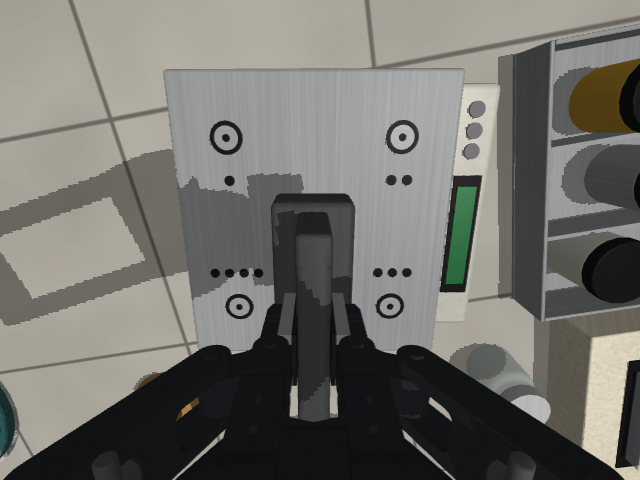

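View pics/s14.png

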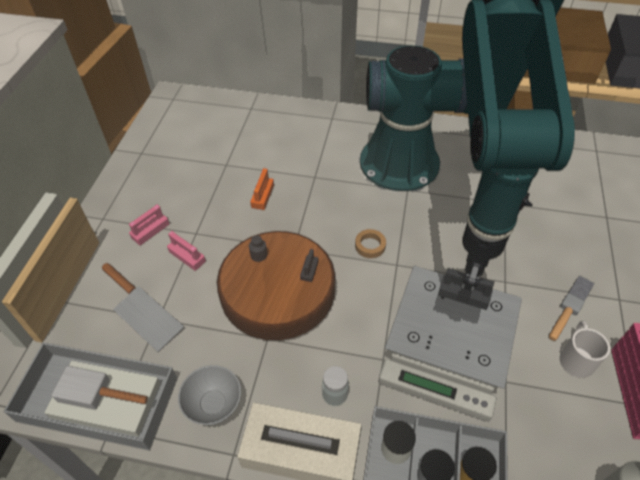

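The weight is held level over the middle of the platter. The platter is back up (0.080) and the other two weights are still on the block at (258,248) and (310,265). I hand the job in.

```bash
python3 -c "
from station import r
print(r.finish_job())"
```

```text
the job is handed in; nothing more can be done
None
```

I took the largest iron weight off the block by its bar and set it on points 1, 2, 3 and 4 in order. I then raised it over the middle of the platter, underside about 10 cm up, and handed the job in with it still held there after about 26 s.

- **Presses:** the wrist camera's depth showed the platter sinking about 4.5–5 mm at each point (bottom stop at 12 mm), with about 6 N on it. It read back at its rest height, within 1 mm, after every lift.
- **Final pose:** the tool is vertical and at rest, the wrist load is about 7.5 N, and the grip gap is steady at 13 mm. The two slab-top depth readings agree to 0.5 mm, so the weight is level.
- **Other weights:** in the last scene picture the small bar weight and the knob weight are where they were. I did not touch the pink and orange look-alikes.

**Disagreements:**
- The top and wrist cameras differed by about 3.5 mm. I aimed mainly by the wrist camera, measuring the weight against the rings, so the placing should be within a few millimetres.
- A sideways force of 3–4 N appeared during the presses and went away on each lift. I put it down to friction and did not look into it further.

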